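# Clamp the print in the art-room press with its folding crank

## Robot

A 6-joint arm with a two-finger parallel gripper is mounted at the origin on the work surface. World frame = base frame: x ahead of the robot, y to its left, z up, the work surface at z = 0. Lengths are in m, angles in rad, forces in N, time in s.
With the tool pointing down it reaches from about 0.275 to 1 m from the base axis. Payload 8.4 kg.
Tool frame: the origin (TCP) lies on the centre line of the jaws, within the pads' length; the fingertips stand 17 mm ahead of it and the grasp point (between the pads) lies 2 mm behind it (bot.tcp_to_tips is the z of the fingertips in the tool frame, in m); z points along the fingers, y is the line along which they close (so a half turn about z gives the same grasp; the last joint's range is limited). The gripper opens to 85 mm and grips with 20 to 120 N. Pads are 22 mm wide; open, the fingers measure 114 mm over their backs; the gripper's body (76 mm by 85 mm) begins 54 mm behind the grasp point. The pads swing forward as they close: fully open they stand 13 mm farther back than shut.
Start: joints at [-1.255, 0.353, 1.633, -0, 1.155, -0.002], TCP at [0.195, -0.594, 0.248] pointing down, gripper open.
Joint ranges: [-2.63, 2.63], [-0.92, 2.1], [0.06, 2.66], [-1.3, 4.44], [0, 2.69], [-3.02, 3.02]. Speed limits (rad/s): [2.22, 2.22, 2.79, 3.14, 3.14, 3.14].

## Interface

Orientations are given as a unit quaternion [x, y, z, w].
In Python, from workcell import bot, hand, kinematics, get_obs, vision, hand_in gives the robot as it stands. The module is installed in compiled form; this text tells all that it offers. Calls block until the motion is done:
- bot.reach(position, orientation): joint-space move of the TCP to a pose.
- bot.servo_line(position, ori=None, velocity=0.15): straight line of the TCP; ori=None keeps the orientation; velocity is the mean speed in m/s.
- bot.goto_joints(angles): joint-space move.
- hand.move_gripper(opening, strength=None): finger opening in m; strength is the grip in N (None keeps the last); returns when the fingers have stopped.
- bot.dwell(seconds).
- kinematics.solve_ik(position, orientation): joint angles nearest the present ones, or None.
- get_obs(): the state.
- vision.read_camera(name): name is "scene" or "side" or "wrist"; returns a dict with "frame" (480x640x3 uint8, red, green, blue), "intrinsics" (3x3 intrinsics, pixels), "dist" ([k1, k2, p1, p2, k3] as OpenCV has them; the pictures are not rectified), "view" (4x4, takes a point from world to camera coordinates). Camera axes: x right, y down, z forward; pixel columns grow to the right and rows downward; lengths in m; the calibration is good to about 2 mm. A picture is of the moment at which its call begins. There is no depth.
A pose or a line that the arm cannot do raises bot.IKError and nothing moves.
- hand_in(): hands the job in; it is judged then, once.
The state is a dict: "time_s": time; "joint_pos": joint angles; "joint_vel": joint speeds; "joint_efforts": joint torques, N m; "position": TCP position; "orientation": TCP orientation; "wrist_force": force on the tool from outside, world axes, zero at the start; "ft_torque": the same for the moment, N m; "gripper_width": finger opening in m; "grip_force": force on a finger pad.
Only numpy, scipy, OpenCV 4.12 (cv2) and the standard library are available. Lean on these libraries where they do the work, as an engineer would, in place of code of your own. Each camera call takes 0.05 s, during which the arm holds its last target. There are 200 camera calls.

## Task

Put the print under pressure in the small bench press: swing the crank's folded handle up until it stands out, wind the crank clockwise until the plate bears firmly on the printing block (a definite rise in effort, but do not crush it), then fold the handle flat again on its arm and let go. Leave the press tight and do not disturb the ink tin and the glass dish that stand on its base.

Things in the scene. Friction and masses are not known exactly. Their poses are not given: they have to be found in the camera images.
- press: The bench press: grey base board 240 x 300 x 20 mm, two 24 mm columns 115 mm either side of the middle along y (nut tops 163 mm above the table), and a bridge 50 mm (x) by 270 mm (y) with its top 155 mm above the table. Origin: middle of the base's underside, below the crank axis; -x is its front, z up.
- crank_axis (a point): A point on the vertical crank axis, fixed to the press, 203 mm above the table. On a 12 mm shaft above the bridge turns the flat steel crank arm: 10 mm wide, 185 to 193 mm above the table, reaching 83 mm to the handle's side of the axis and 35 mm to the other side.
- handle_pivot (a point): The hinge of the folding handle, on the crank arm 75 mm from the crank axis, 203 mm above the table; goes round with the crank. The arm points from crank_axis to handle_pivot. The hinge axis is level and square to the arm; two lugs (16 mm along the arm, 16 mm over all across it) reach 2 mm above it.
- handle_end (a point): Middle of the handle's free end, 72 mm from handle_pivot. The handle is a round black grip 16 mm thick, 18 to 72 mm from the pivot, spinning freely about its length. Folded, it lies level over the arm, pointing from the pivot to the crank axis; swung out, it stands upright over the pivot. Fingers fit either side of the folded grip and may reach down past the arm.
- handle (a joint): Fold angle of the handle, rad: 0 folded flat on the arm, 1.57 upright, stop at 1.62. The hinge is a little stiff (0.10 N m, about 2 N at the grip) and stays where it is left.
- crank (a joint): Crank angle, rad, growing clockwise seen from above; this lowers the plate 4.8 mm per rad. At 0 the arm points to the press's front (-x); starts within 0.5 of that. Steady screw friction of 0.6 N m (7 to 8 N sideways at the handle) either way; it stays where it is left, also under pressure.
- platen: Aluminium pressing plate, 110 x 150 x 14 mm, under the bridge; origin on the crank axis, 18 mm above its underside. It meets the block after 1 to 4.5 rad of winding (the packing differs each time); then the sideways effort at the handle, read while winding slowly (it slackens after fast moves), climbs from 7 N by some 15 to 20 N per rad. Good: 11 to 14 N; 16 N crushes. Do not push the plate.
- ink_tin: Aluminium ink tin, 54 mm across, 45 mm high, standing on the front left corner of the press's base; origin at the centre of its underside.
- palette: Small glass dish, 60 mm across, 22 mm high, on the front right corner of the press's base; origin at the centre of its underside.

How it is judged:
On the way, in this order (a step that is already met when the one before it is completed fails the run):
1. the handle is swung out (80 degrees or more) before the plate is under load (value of joint handle above 1.4 rad and contact force between platen and anything else below 5 N), for 0.1 s.
2. with the handle out, the crank is wound until the plate bears on the block with more than 40 N (value of joint handle above 1.2 rad and contact force between platen and anything else above 40 N), for 0.2 s.
At the end, for the whole second after the job is handed in: The plate bears on the block with 40 to 140 N (about 2.5 to 9 N more at the handle than winding freely) and the handle lies folded flat on its arm (within 0.14 rad, 8 degrees) (contact force between platen and anything else between 40 and 140 N and value of joint handle below 0.14 rad); the robot touches nothing.
It fails at once if the plate presses with more than 140 N: the print is crushed (contact force between platen and anything else above 140 N).
It fails at once if the robot touches the plate (contact force between any of the fingers, the arm and platen above 2 N).
It fails at once if the ink tin or the glass dish is shifted more than 15 mm (distance of any of ink_tin, palette from where it was at the start of the episode above 0.015 m).
It also fails if it takes over 72 s, if anything falls off the work surface, if the arm or the gripper's body presses on something with over 40 N, if the wrist force passes 120 N, or if a joint passes its speed limit or range.

## Working session

There is one attempt and no reset: what is moved stays moved. The work goes in short steps, each a Python script; the robot and the scene stay as the last script left them, time stands still between calls to the robot, and variables do not carry over. Pictures are saved under pics/ and viewed, at most 11 in all, crops included, and the job is handed in when it is done.

```bash
mkdir -p pics
python3 - <<'E'
from workcell import *
import cv2,numpy as np
ims=[]
for n in("scene","side"):
    c=vision.read_camera(n); f=c["frame"]; cv2.imwrite(f"pics/{n}0.png",f[:,:,::-1])
    np.savez(f"{n}.npz",K=c["intrinsics"],d=c["dist"],V=c["view"])
    print(n,np.round(c["view"],3).tolist())
o=get_obs();print(o["time_s"],o["position"],o["orientation"],o["wrist_force"])
E
```

```text
scene [[-0.419, 0.908, 0.001, 0.197], [0.693, 0.32, -0.646, -0.266], [-0.587, -0.27, -0.763, 1.241], [0.0, 0.0, 0.0, 1.0]]
side [[0.967, -0.253, 0.016, -0.504], [-0.127, -0.538, -0.834, 0.205], [0.22, 0.804, -0.552, 0.581], [0.0, 0.0, 0.0, 1.0]]
0.1 [ 0.19516417 -0.59333481  0.24764787] [ 9.87404360e-01  1.58215841e-01 -9.08093019e-05 -6.07602028e-04] [ 0.370408    0.72990027 -0.71191926]
```

View pics/scene0.png

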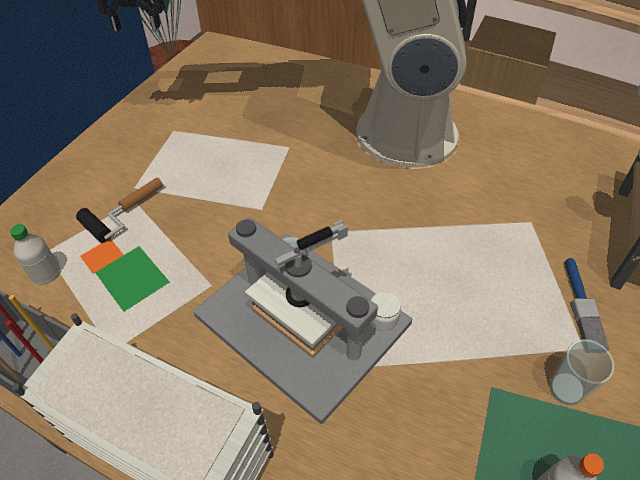

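View pics/side0.png

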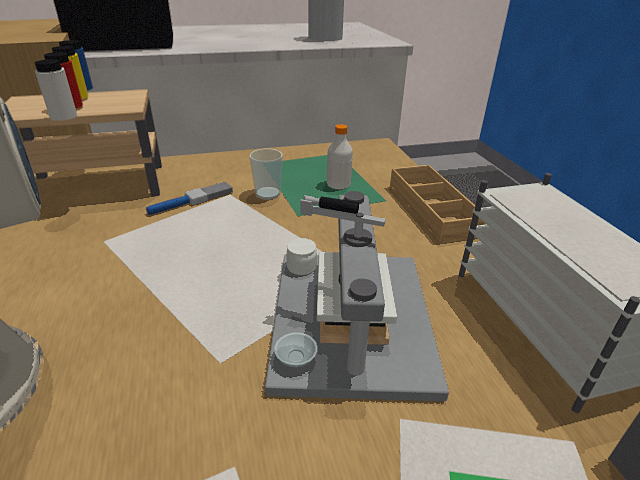

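The scene picture shows the press with column nuts at about (245,228) and (358,307), and the crank pivot near (338,229). The side picture shows the nuts at about (353,199) and (362,289). I'll enlarge both.

Run:
```python
import cv2,numpy as np
a=cv2.imread("pics/scene0.png")[200:350,210:410]; b=cv2.imread("pics/side0.png")[180:330,270:470]
cv2.imwrite("pics/c1.png",cv2.resize(a,None,fx=4,fy=4,interpolation=2)); cv2.imwrite("pics/c2.png",cv2.resize(b,None,fx=4,fy=4,interpolation=2))
```

```text
(no output)
```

View pics/c1.png

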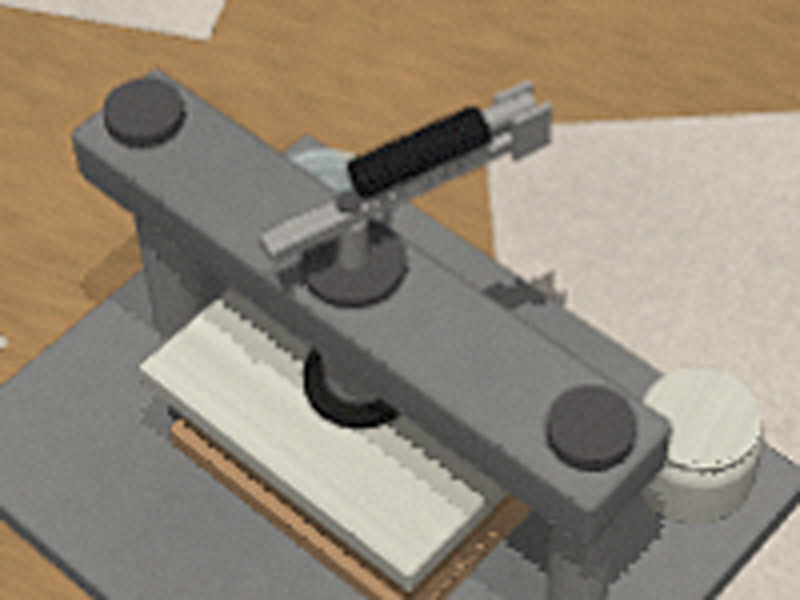

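View pics/c2.png

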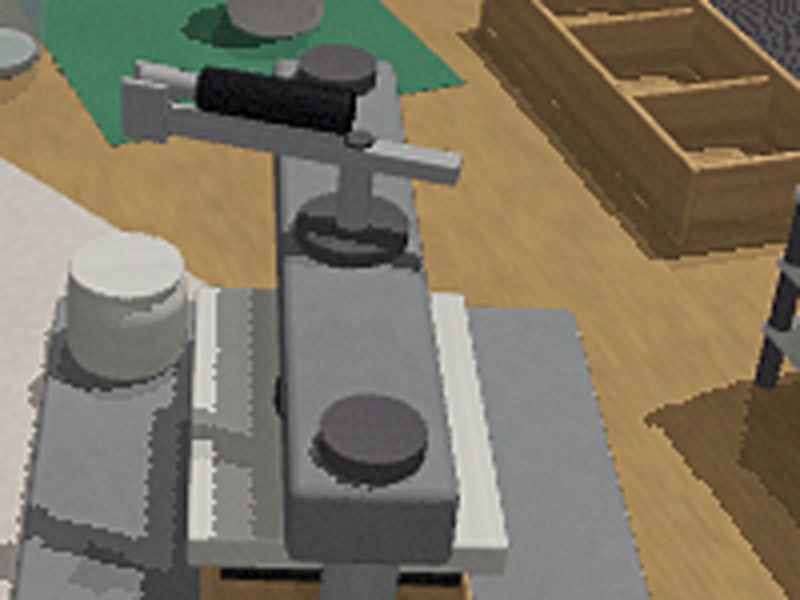

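Crop readings: the scene nuts are at crop (145,108) and (592,422), the grip ends at (362,178) and (480,135), and the arm tail at (268,242). In the side view, the nuts are at (337,67) and (373,428), the grip ends at (347,106) and (203,89), and the arm tail at (460,163). I'll fit press pose and crank angle to these together.

```bash
cat > h.py <<'E'
import numpy as np,cv2
from scipy.optimize import least_squares
from scipy.spatial.transform import Rotation as R
def load(n):
    z=np.load(n+".npz"); return z["K"],z["d"],z["V"]
def proj(P,c):
    K,d,V=c; return cv2.projectPoints(np.atleast_2d(P).astype(float),cv2.Rodrigues(V[:3,:3])[0],V[:3,3],K,d)[0][:,0]
def pts(p):
    x,y,w,t=p; o=np.array([x,y]); l=np.array([-np.sin(w),np.cos(w)]); a=w+np.pi-t; u=np.array([np.cos(a),np.sin(a)])
    f=lambda q,z:[*q,z]
    return np.array([f(o+.115*l,.163),f(o-.115*l,.163),f(o+.003*u,.203),f(o+.057*u,.203),f(o-.035*u,.189)])
E
python3 - <<'E'
from h import *
S=load("scene");D=load("side")
# left nut (+y) / right nut
s=np.array([[145,108],[592,422],[362,178],[480,135],[268,242]])/4+[210,200]
d=np.array([[373,428],[337,67],[347,106],[203,89],[460,163]])/4+[270,180]
f=lambda p:np.r_[(proj(pts(p),S)-s).ravel(),(proj(pts(p),D)-d).ravel()]
best=None
for flip in(0,1):
  s2=s[[1,0,2,3,4]] if flip else s; d2=d[[1,0,2,3,4]] if flip else d
  for w in np.arange(-3,3.2,1):
    g=lambda p:np.r_[(proj(pts(p),S)-s2).ravel(),(proj(pts(p),D)-d2).ravel()]
    r=least_squares(g,[.5,0,w,0],loss="soft_l1")
    if abs(r.x[3])<.8 and (best is None or r.cost<best.cost):best=r
print(best.cost,best.x); b=best.x; print(f"{np.round(best.fun.reshape(-1,2),1).tolist()}")
np.save("press.npy",b); print(np.round(pts(b),3).tolist(),np.hypot(*b[:2]))
E
```

```text
10.043070209589995 [ 0.57924142  0.00467724 -0.27922356  0.31976268]
[[0.0, 0.4], [-0.7, -0.2], [-1.6, 1.6], [0.8, -2.0], [-0.8, 2.1], [-0.4, -1.8], [-0.4, -0.7], [0.7, 1.8], [-1.0, -0.9], [-0.9, 1.7]]
[[0.611, 0.115, 0.163], [0.548, -0.106, 0.163], [0.577, 0.006, 0.203], [0.532, 0.037, 0.203], [0.608, -0.015, 0.189]] 0.5792603081082507
```

```bash
cat >> h.py <<'E'
def geo(p=None):
    p=np.load("press.npy") if p is None else p
    a=p[2]+np.pi-p[3]; return np.array([p[0],p[1],0]),np.array([np.cos(a),np.sin(a),0])
Z=np.array([0,0,1.])
def down(xdir):
    x=xdir/np.linalg.norm(xdir); z=-Z; return np.array([x,np.cross(z,x),z]).T
def q(M): return R.from_matrix(M).as_quat()
def swing(o,u,phi,tilt,sgn,L=.047):
    piv=o+.075*u+.203*Z; pos=piv+L*(-u*np.cos(phi)+Z*np.sin(phi))
    z=-Z*np.cos(tilt)-u*np.sin(tilt); x=sgn*(-u*np.cos(tilt)+Z*np.sin(tilt))
    return pos,q(np.array([x,np.cross(z,x),z]).T)
E
python3 - <<'E'
from h import *
from workcell import *
o,u=geo(); print(bot.tcp_to_tips,u)
for s in(1,-1):
  for t in np.radians([0,30,60,75,90]):
    j=kinematics.solve_ik(*swing(o,u,t,t,s)); print(s,round(t,2),None if j is None else np.round(j,2))
s=1 if abs(kinematics.solve_ik(*swing(o,u,0,0,1))[5])<abs(kinematics.solve_ik(*swing(o,u,0,0,-1))[5]) else -1
p,qq=swing(o,u,0,0,s); p=p+[0,0,.13]
bot.reach(p,qq)
c=vision.read_camera("wrist"); np.savez("w1.npz",K=c["intrinsics"],d=c["dist"],V=c["view"])
f=c["frame"].copy(); cv2.imwrite("pics/w1.png",f[:,:,::-1])
C=(c["intrinsics"],c["dist"],c["view"]); print(s,np.round(proj(pts(np.load("press.npy")),C)).tolist(),get_obs()["time_s"])
E
```

```text
0.017 [-0.8259076   0.56380549  0.        ]
1 0.0 [ 0.03  0.3   1.83 -0.    1.02  2.2 ]
1 0.52 [ 0.27  0.14  2.09 -0.66  0.67  2.92]
1 1.05 None
1 1.31 None
1 1.57 None
-1 0.0 [ 0.03  0.3   1.83 -0.    1.02 -0.94]
-1 0.52 [ 0.27  0.14  2.09 -0.66  0.67 -0.23]
-1 1.05 None
-1 1.31 None
-1 1.57 None
-1 [[477.0, 214.0], [187.0, 306.0], [327.0, 275.0], [327.0, 193.0], [327.0, 319.0]] 2.6917
```

View pics/w1.png

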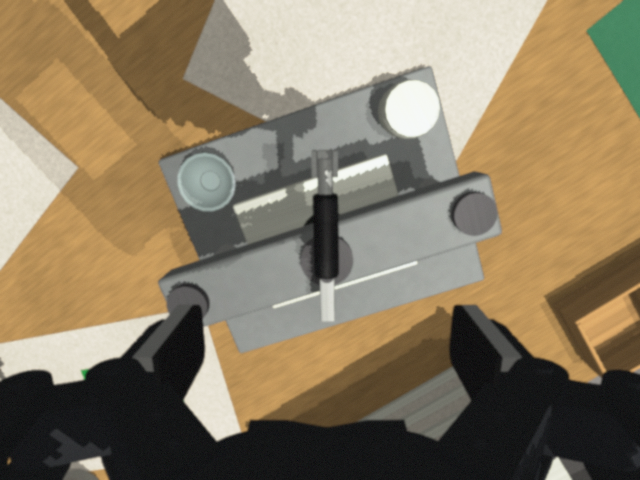

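The wrist view agrees with the model to about 2 mm: nuts at (474,213) and (188,300), grip from (325,195) to (325,278), tail at (328,320). Now I'll grasp the grip and swing it up, keeping the tool vertical and the grip light so the handle can turn between the pads.

Run:
```python
from h import *
from workcell import *
o,u=geo()
p,qq=swing(o,u,0,0,-1)
bot.servo_line(p,qq,velocity=.08)
hand.move_gripper(.0,25)
s=get_obs(); print(s["time_s"],s["gripper_width"],s["grip_force"],s["wrist_force"])
for d in range(10,91,10):
    bot.servo_line(swing(o,u,np.radians(d),0,-1)[0],velocity=.04)
    s=get_obs(); w=s["wrist_force"]; print(d,np.round([w@u,w@np.cross(Z,u),w[2]],1),round(s["gripper_width"],4),s["grip_force"])
    if np.linalg.norm(w)>40: break
c=vision.read_camera("side"); cv2.imwrite("pics/s2.png",cv2.resize(c["frame"][130:330,240:490,::-1],None,fx=3,fy=3))
print(get_obs()["time_s"])
```

```text
5.1 0.01466291416322858 24.251675605773926 [-2.54939646 -4.88521949  1.87590779]
10 [-0.1  6.1 -1.5] 0.0154 25.128486156463623
20 [ 1.2  6.1 -1.8] 0.0152 25.020444989204407
30 [ 1.7  7.2 -2.7] 0.0149 25.069514214992523
40 [ 1.8  6.4 -2.6] 0.015 25.139654874801636
50 [ 1.   7.3 -3.1] 0.0148 24.935295581817627
60 [-0.3  7.8 -3. ] 0.0149 24.806392192840576
70 [-0.9  6.9 -3.1] 0.0147 24.712592661380768
80 [-3.7  8.4 -1. ] 0.0151 24.535580277442932
90 [-4.6  9.4  1.1] 0.0145 24.453182816505432
8.375
```

View pics/s2.png

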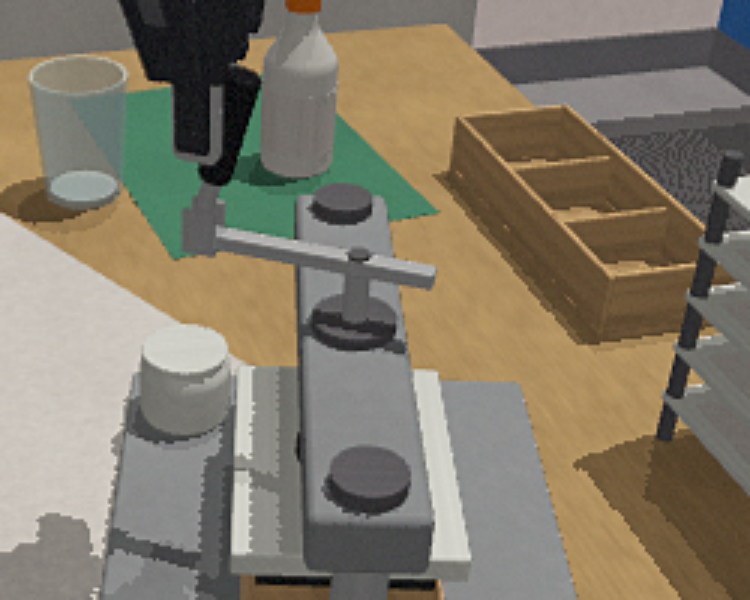

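The handle at (208,195)–(240,75) still leans inward by about 12°, so I'll nudge it outward until it meets the stop.

Run:
```python
from h import *
from workcell import *
o,u=geo()
t=swing(o,u,np.pi/2,0,-1)[0]
s=get_obs(); e=s["position"]-t; print("err u,t,z",e@u,e@np.cross(Z,u),e[2])
for k in range(1,8):
    bot.servo_line(t+.002*k*u,velocity=.02); bot.dwell(.1)
    s=get_obs(); w=s["wrist_force"]; e=s["position"]-t;print(2*k,np.round(e@u,4),np.round([w@u,w@np.cross(Z,u),w[2]],1))
    if w@u<-14: break
c=vision.read_camera("side"); cv2.imwrite("pics/s3.png",cv2.resize(c["frame"][130:260,270:400,::-1],None,fx=4,fy=4))
print(get_obs()["time_s"])
```

```text
err u,t,z -0.0007458548165992339 0.0007544341166487548 0.0005769574063079208
2 0.0008 [-5.5  7.5  0.3]
4 0.0025 [-6.1  7.7 -0. ]
6 0.0045 [-6.3  7.4 -0.4]
8 0.0066 [-5.9  7.7 -0. ]
10 0.0088 [-4.8  7.  -0.1]
12 0.0122 [3.2 0.2 2.2]
14 0.0138 [-0.7  0.2 -0.3]
10.875
```

View pics/s3.png

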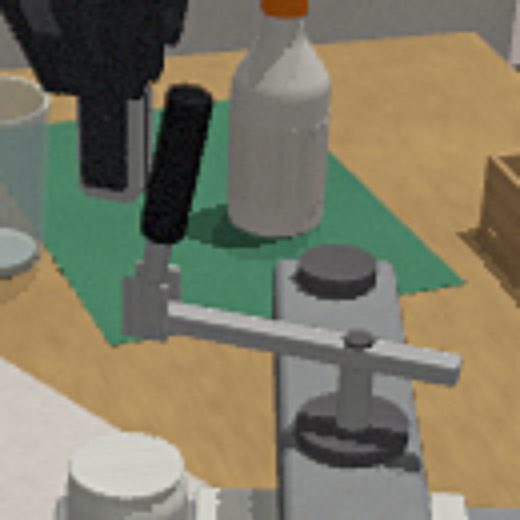

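The fingers slid outward off the grip. In the crop the handle runs from pivot (150,290) to end (190,93). I'll convert that lean to a fold angle with the calibration.

Run:
```python
from h import *
o,u=geo(); D=load("side")
for t in (60,70,75,80,85,90,93):
    f=np.radians(t); piv=o+.075*u+.203*Z; d=-u*np.cos(f)+Z*np.sin(f)
    P=proj([piv+.018*d,piv+.072*d],D); P=(P-[270,130])*4; print(t,P.round(0).tolist(),(P[1]-P[0]).round(0))
```

```text
60 [[175.0, 241.0], [255.0, 126.0]] [  80. -115.]
70 [[168.0, 236.0], [223.0, 105.0]] [  55. -131.]
75 [[163.0, 234.0], [205.0, 97.0]] [  42. -137.]
80 [[159.0, 232.0], [187.0, 90.0]] [  28. -142.]
85 [[155.0, 231.0], [170.0, 85.0]] [  15. -146.]
90 [[151.0, 230.0], [152.0, 82.0]] [   1. -148.]
93 [[148.0, 230.0], [141.0, 80.0]] [  -7. -149.]
```

The fold is about 80°, right at the threshold. I'll push from the inside outward with closed fingers to the stop, then regrip from above.

Run:
```python
from h import *
from workcell import *
o,u=geo(); v=np.cross(Z,u)
P=lambda r,z:o+r*u+z*Z
s=get_obs();bot.servo_line(s["position"]+.065*Z,velocity=.15)
hand.move_gripper(0,40); bot.servo_line(P(.034,.315),velocity=.15); bot.servo_line(P(.034,.254),velocity=.1); bot.dwell(.2)
w0=get_obs()["wrist_force"]
for r in np.arange(.040,.068,.002):
    bot.servo_line(P(r,.254),velocity=.02)
    w=get_obs()["wrist_force"]-w0; print(round(r,3),np.round([w@u,w@v,w[2]],1),end=" ")
    if w@u<-9: break
print(get_obs()["gripper_width"])
bot.dwell(.15)
c=vision.read_camera("side"); cv2.imwrite("pics/s4.png",cv2.resize(c["frame"][130:260,270:400,::-1],None,fx=4,fy=4))
print(get_obs()["time_s"],w0)
```

```text
0.04 [0.5 0.6 1.7] 0.042 [-0.2  0.3  0. ] 0.044 [-2.2  0.3  1.2] 0.046 [-1.4  1.1  1.5] 0.048 [-1.5  1.1  1.4] 0.05 [-1.   0.4  0.6] 0.052 [-0.8 -0.1  1.7] 0.054 [ 0.3 -0.2  1.1] 0.056 [-0.9  0.8  0.5] 0.058 [-2.1  0.1  2.7] 0.06 [-7.8  0.7  1. ] 0.062 [-12.1   1.2  -1.8] -0.00015348825859578247
16.55 [-0.06583809  0.35142772 -0.38434102]
```

View pics/s4.png

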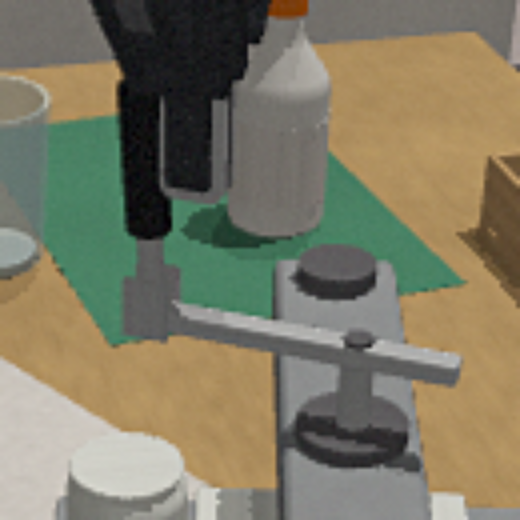

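The handle now stands against the stop, with the grip at (148,235)–(140,85), which matches about 93°. I'll regrip from above and wind.

```bash
cat >> h.py <<'E'
def dirs(th,p=None):
    o,u=geo(p); r=R.from_rotvec([0,0,-th]); u=r.apply(u); return o,u,np.cross(Z,u)
E
python3 - <<'E'
from h import *
from workcell import *
o,u,v=dirs(0)
s=get_obs(); qq=swing(o,u,0,0,-1)[1]
for th in np.arange(0,5.6,.8):
    j=kinematics.solve_ik(o+.076*dirs(th)[1]+.25*Z,qq); print(None if j is None else np.round(j,1))
bot.servo_line(o+.058*u+.254*Z,velocity=.05)
bot.servo_line(o+.055*u+.325*Z,velocity=.15); hand.move_gripper(.07)
bot.servo_line(o+.0765*u+.325*Z,velocity=.1); bot.servo_line(o+.0765*u+.250*Z,velocity=.1)
hand.move_gripper(0,110); bot.dwell(.2)
s=get_obs(); w=s["wrist_force"]; print(s["time_s"],s["gripper_width"],np.round([w@u,w@v,w[2]],1))
for th in np.arange(.1,.61,.1):
    o,u,v=dirs(th); bot.servo_line(o+.0762*u+.25*Z,velocity=.04)
    s=get_obs(); w=s["wrist_force"]; print(round(th,2),np.round([w@u,w@v,w[2]],1),round(s["time_s"],2))
    if np.linalg.norm(w)>25: break
E
```

```text
[ 0.1  0.2  1.9 -0.   1.1 -0.9]
[ 0.1  0.3  1.7 -0.   1.1 -0.8]
[ 0.1  0.4  1.6 -0.   1.2 -0.9]
[ 0.   0.4  1.6 -0.   1.2 -1. ]
[-0.1  0.4  1.6 -0.   1.2 -1. ]
[-0.1  0.3  1.7 -0.   1.1 -1.1]
[-0.1  0.2  1.8 -0.   1.1 -1.1]
20.1167 0.013452053407325946 [1.7 2.6 5.9]
0.1 [1.  3.4 6.5] 20.46
0.2 [1.3 3.7 7.3] 20.8
0.3 [0.4 3.8 7.6] 21.14
0.4 [0.4 2.9 7.2] 21.48
0.5 [0.2 3.2 6.3] 21.82
0.6 [-1.7  4.6  8.2] 22.17
```

Run:
```python
from h import *
from workcell import *
for th in np.arange(.64,.85,.04):
    o,u,v=dirs(th); bot.servo_line(o+.0762*u+.25*Z,velocity=.012)
    s=get_obs(); w=s["wrist_force"]; e=s["position"]-(o+.0762*u+.25*Z);print(round(th,2),np.round([w@u,w@v,w[2]],1),round(s["time_s"],2),np.round([e@u*1e3,e@v*1e3],2),round(s["gripper_width"],4))
c=vision.read_camera("side"); cv2.imwrite("pics/s5.png",cv2.resize(c["frame"][130:260,270:400,::-1],None,fx=4,fy=4))
```

```text
0.64 [-1.2  6.4  9.6] 22.57 [-0.43  1.2 ] 0.0134
0.68 [-1.7  6.2  9.1] 22.97 [-0.46  1.27] 0.0134
0.72 [-2.1  5.9  9.9] 23.37 [-0.52  1.26] 0.0137
0.76 [-2.6  6.1  9.6] 23.77 [-0.58  1.3 ] 0.0136
0.8 [-2.4  6.6  9.1] 24.17 [-0.61  1.3 ] 0.0133
0.84 [-3.4  5.8  9.2] 24.57 [-0.67  1.34] 0.014
```

View pics/s5.png

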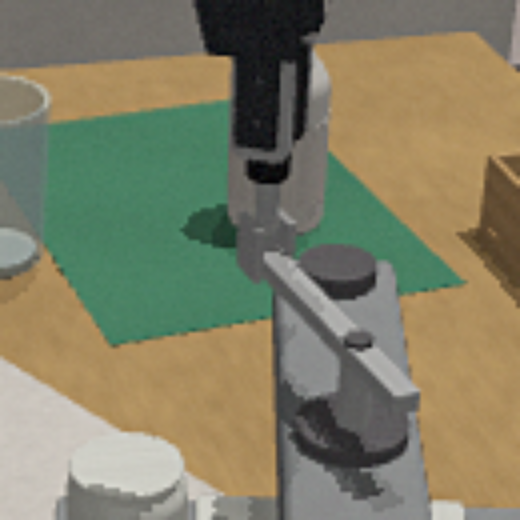

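The arm has turned and the handle stays upright over its lugs at (268,215). Slow free winding reads about 6.2 N. I'll wind on until contact, aiming for about 5.5 N above that.

Run:
```python
from h import *
from workcell import *
def go(th,vel):
    o,u,v=dirs(th); bot.servo_line(o+.0758*u+.25*Z,velocity=vel)
    s=get_obs(); w=s["wrist_force"]; return s["time_s"],w@u,w@v,w[2]
th=.84; slow=False; L=[]
while th<5.4:
    if not slow: th+=.12; a=go(th,.03)
    th+=.03 if not slow else .035
    t,fu,f,fz=go(th,.012); print(f"{th:.2f} t{t:.1f} u{fu:.1f} f{f:.1f} z{fz:.1f}")
    if not slow and f>7.6: slow=True
    L.append(f)
    if slow and len(L)>3 and (np.median(L[-3:])>=11.2 or f>=13): break
    if slow and max(L[-4:])<7: slow=False
    if abs(fu)>18 or t>54: print("abort");break
np.save("th.npy",th)
```

```text
0.99 t25.4 u-1.6 f5.5 z10.3
1.14 t26.2 u-3.5 f5.9 z9.8
1.29 t27.0 u-3.2 f6.1 z10.9
1.44 t27.8 u-4.2 f6.3 z9.8
1.59 t28.6 u-5.5 f6.1 z10.8
1.74 t29.4 u-5.3 f6.7 z10.7
1.89 t30.2 u-5.9 f5.2 z9.5
2.04 t30.9 u-6.6 f6.1 z9.8
2.19 t31.7 u-6.0 f5.5 z8.9
2.34 t32.5 u-6.4 f5.3 z9.3
2.49 t33.3 u-7.5 f6.1 z8.8
2.64 t34.1 u-7.3 f5.4 z9.3
2.79 t34.9 u-7.0 f4.9 z8.3
2.94 t35.7 u-8.0 f7.1 z6.2
3.09 t36.5 u-8.1 f8.9 z5.1
3.12 t36.9 u-7.6 f9.4 z4.4
3.16 t37.2 u-8.2 f12.1 z4.4
3.19 t37.6 u-7.5 f11.6 z3.9
```

The plate bears at f≈11.6 N, about 5.8 N above the free 5.5 N, so roughly 90 N. Now I'll release and fold the handle by pushing from outside, then down, with closed fingers.

Run:
```python
from h import *
from workcell import *
bot.dwell(.25)
o,u,v=dirs(3.19); p0=get_obs()["position"]; print("v off mm",(p0-o)@v*1e3,"r",(p0-o)@u)
hand.move_gripper(.05); p=get_obs()["position"]
d=p0-o; d[2]=0; u=d/np.linalg.norm(d); v=np.cross(Z,u); np.save("u.npy",u)
bot.servo_line(p+.075*Z,velocity=.15); hand.move_gripper(0,40)
piv=o+.075*u+.203*Z
def corner(phi,L=.05,gap=0):
    n=u*np.sin(phi)+Z*np.cos(phi)
    return piv+L*(-u*np.cos(phi)+Z*np.sin(phi))+(.008+gap)*n+.011*u+.017*Z
s=corner(np.pi/2,gap=.012)-.008*Z
bot.servo_line(np.r_[s[:2],.325],velocity=.15); bot.servo_line(s,velocity=.1); bot.dwell(.15)
w0=get_obs()["wrist_force"]
for dg in list(range(90,-1,-9)):
    bot.servo_line(corner(np.radians(dg))-.008*Z*np.sin(np.radians(dg))**2,velocity=.05)
    g=get_obs(); w=g["wrist_force"]-w0; print(dg,np.round([w@u,w@v,w[2]],1),end=" ")
    if np.linalg.norm(w)>20: print("stop");break
print(round(g["time_s"],1))
c=vision.read_camera("side"); cv2.imwrite("pics/s6.png",cv2.resize(c["frame"][130:260,270:430,::-1],None,fx=4,fy=4))
```

```text
v off mm 2.616335733922561 r 0.07434550093583844
90 [-1.  -1.4  0.5] 81 [ 0.2 -0.3  0.5] 72 [-0.1 -0.8  0.6] 63 [-0.6 -0.9  0.8] 54 [-0.1 -0.7  0.4] 45 [ 0.1 -0.2  0.5] 36 [ 0.4 -0.8  0.2] 27 [-0.3 -1.2  0.1] 18 [-0.5 -0.7 -0.1] 9 [ 0.5 -1.1  1.4] 0 [0.3 0.2 1.2] 44.2
```

View pics/s6.png

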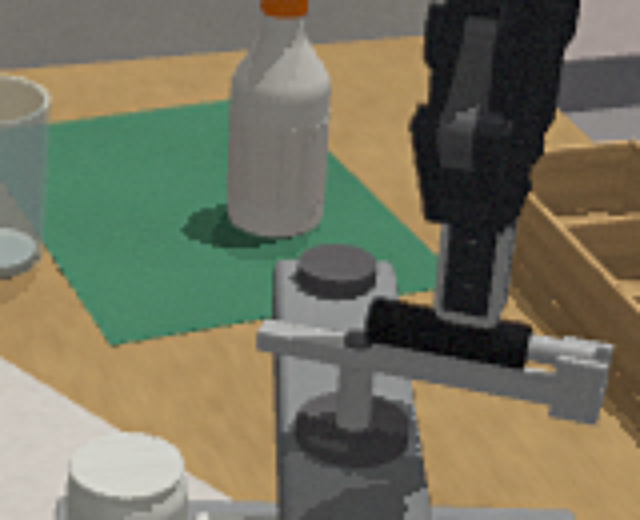

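The handle lies on its arm, with the grip at (370,320)–(530,340) nearly parallel to the arm. I'll press it down lightly until it seats, then retreat.

Run:
```python
from h import *
from workcell import *
u=np.load("u.npy"); p=get_obs()["position"].copy(); w0=get_obs()["wrist_force"]
for k in range(1,12):
    q_=p-.012*u*min(k/3,1)-.001*k*Z
    bot.servo_line(q_,velocity=.01); g=get_obs(); w=g["wrist_force"]-w0
    print(round(g["position"][2],4),np.round(w,1).tolist())
    if w[2]>9: break
bot.servo_line(get_obs()["position"]+.1*Z,velocity=.12); bot.servo_line(get_obs()["position"]+[-.12,-.12,.02],velocity=.2); bot.dwell(.3)
c=vision.read_camera("side"); cv2.imwrite("pics/s7.png",cv2.resize(c["frame"][170:350,260:430,::-1],None,fx=3.3,fy=3.3))
print(get_obs()["time_s"])
```

```text
0.2275 [2.8, -1.9, 4.5]
0.2272 [2.3, -2.8, 5.6]
0.2268 [3.5, -2.4, 9.1]
48.2583
```

View pics/s7.png

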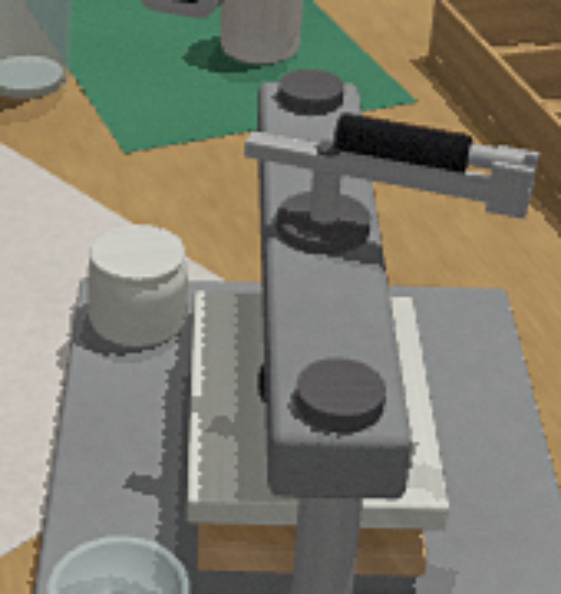

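The grip end at (342,133)–(467,153) lies parallel to the arm. It held 9 N, well above the 2 N hinge friction, at the expected height (tips at 0.210 m), so it is seated. The tin and dish stand where they were, and the robot is clear.

```bash
python3 -c "
from workcell import *
print(hand_in())"
```

```text
the job is handed in; nothing more can be done
None
```

I handed in the job at about 48 s of the 72 s: the press is wound tight at an estimated 90 N (from effort at the handle), the handle is folded flat, and the tin and dish look undisturbed; the judge's verdict was not shown.

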